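Lock the access panel with its quarter-turn fastener

TASK

The sprung access panel of the grey enclosure stands slightly open. Put a fingertip in the slot of its black quarter-turn fastener, press the panel fully down with it and, keeping it down, turn the fastener clockwise (seen from above) to its stop, so that the panel stays locked shut when you take the finger out. Do not grasp or lift anything, and leave the other things on the table where they are.

Things in the scene. Friction and masses are not known exactly. Their poses are not given: they have to be found in the camera images.
- enclosure: Grey instrument enclosure, 220 (x) x 240 (y) x 76 mm high without its panel, fixed. Origin: centre of its underside, on the table; its -x side has the black face plate with coloured sockets. An aluminium panel, 222 x 244 mm, covers its top, hinged along the +x upper edge (x = 110, z = 76 mm in this frame); the panel's upper face is 80.5 mm above the table when shut.
- panel (a joint): Opening angle of the panel about its hinge, rad: 0 = fully shut (rigid stop), about 0.08 = where its spring holds it unlocked (front edge 18 mm up). Pressing it shut at the fastener takes about 5 N. Locked, the spring lifts it to about 0.015, the cam's tongue bearing under the enclosure's front lip. Turned with the panel up, the tongue hits the lip or passes above it and nothing locks.
- fastener (a joint): Angle of the fastener, rad: 0 = unlocked stop, slot points to the enclosure's -y side (red dot on the panel); grows clockwise seen from above to 1.571 = locked stop, slot points to the enclosure's -x side (green dot). Stays where it is left; turning takes about 0.12 N m. The tongue begins to pass under the lip at about 1.0.
- axis (a point): Point on the fastener's turning axis, at the height of its upper face. The axis is normal to the panel and lies at x = -15 mm, y = 0 in the enclosure's frame (panel shut). The fastener is a black disc, 144 mm in diameter, whose upper face is 24 mm above the panel: 104.7 mm above the table when shut.
- slot (a point): Centre of the floor of the finger slot in the disc, 38 mm from the axis; 86.7 mm above the table when the panel is shut. The slot is a rectangular pocket with a flat grey floor, 54 mm long (radially, 11 to 65 mm from the axis), 48 mm wide, 18 mm deep, open upward. Its -y axis points outward from the turning axis along the slot.
- screwdriver: Red-handled screwdriver, 28 x 196 x 25 mm, lying loose beside the enclosure. Leave alone.
- tape_roll: White tape roll, 56 mm across, 41 mm high, loose beside the enclosure. Leave alone.
- cutters: Blue flush cutters, 140 x 40 x 12 mm, loose. Leave alone.
- spool: Blue and white solder spool, 60 x 76 x 40 mm, loose. Leave alone.
- phone: Black phone, 78 x 154 x 10 mm, loose. Leave alone.
- mouse: Black computer mouse, 119 x 60 x 38 mm, loose. Leave alone.

How it is judged:
By the outcome, as a careful person would: the job done as asked, in the order asked, and still so for the second after the job is handed in, with the robot touching nothing.
It also fails if it takes over 38 s, if anything falls off the work surface, if the arm or the gripper's body presses on something with over 40 N, if the wrist force passes 120 N, or if a joint passes its speed limit or range.

ROBOT

A 7-joint arm with a two-finger parallel gripper is mounted at the origin on a cart in front of the work surface, level with it; the furniture and walls round the work are solid. World frame = base frame: x ahead of the robot, y to its left, z up, the work surface at z = 0. Lengths are in m, angles in degrees, forces in N, time in s.
With the tool pointing down it reaches from about 0.425 to 0.875 m from the base axis. Payload 4.7 kg.
Tool frame: the origin (TCP) lies at the very end of the fingers, on their centre line; the grasp point (between the pads) lies 19 mm behind it; z points along the fingers, y is the line along which they close (so a half turn about z gives the same grasp; the last joint's range is limited). The gripper opens to 87 mm and grips with 3 to 60 N. Pads are 19 mm wide; open, the fingers measure 117 mm over their backs; the gripper's body (75 mm by 190 mm) begins 51 mm behind the grasp point.
Start: joints at [-65.713, 18.392, -4.016, 83.108, 1.295, 78.541, -3.26], TCP at [0.259, 0.596, 0.223] pointing down, gripper open.
Joint ranges: [-163.93, 163.93], [-17.29, 119.83], [-79.2, 71.16], [3.27, 140.29], [-89.18, 269.18], [5.43, 117.66], [-154.24, 154.24]. Speed limits (degrees/s): [147.25, 147.25, 180, 180, 180, 180, 180].

INTERFACE

Orientations are given as [roll, pitch, yaw] about the fixed x, y, z axes, in that order (R = Rz(yaw) Ry(pitch) Rx(roll)).
In Python, from cell import get_obs, eyes, env gives the robot as it stands.
- The arm moves only by the tool servo_tool, never from a script. Its argument "series" is a list that holds one entry, the list of rows, each a list of 7 numbers: the shift along the tool's x, y, z in units of 300 mm (1.0 is 300 mm), then the turn, a rotation vector about the tool's x, y, z in units of pi rad (1.0 is pi rad), then the opening, from 0 (shut) to 1 (fully open). In form: [[[tx, ty, tz, wx, wy, wz, gripper], ...]]. A call has 1 to 12 rows; each row is the pose to reach, as a shift and turn from the pose commanded when the call began, along the tool's axes at that moment, turning the shorter way round; what a row does not reach only later rows make up. A row lasts 1/12 s, in which the tool goes at most 41.7 mm and 7.16 degrees, less where a joint would pass 70% of its speed; a pose out of reach is approached as far as the arm can. A call with a number of a shift or a turn outside -1 to 1 is refused whole. A call with a gripper value outside its range is refused whole. The fingers move at their own pace and stop on an object; "grip_force" is the grip in N (left out, the last holds). Time passes only in rows, so rows that repeat a pose let the fingers close. It gives the time, the measured TCP pose, the force, the opening and the grip force at its end, in the units of the state.
- get_obs(): the state, without advancing time (a new reading comes with each control period).
- eyes.read_camera(name): name is "scene" or "top"; returns a dict with "frame" (384x512x3 uint8, red, green, blue), "depth" (384x512 float32, m along the optical axis (not along the pixel's ray), 0 where there is no reading), "fx", "fy", "cx", "cy" (pixels), "origin" and "rotation" of the camera in the world. Camera axes: x right, y down, z forward; pixel columns grow to the right and rows downward; lengths in m; the calibration is good to about 2 mm. A picture is of the moment at which its call begins.
- env.sign_off(): hands the job in; it is judged then, once.
The state is a dict: "time_s": time; "qpos": joint angles; "joint_velocities": joint speeds; "effort": joint torques, N m; "tool_pos": TCP position; "tool_rot": TCP orientation; "force": force on the tool from outside, world axes, zero at the start; "wrist_torque": the same for the moment, N m; "grip_width": finger opening in m; "grasp_force": force on a finger pad.
Only numpy, scipy, OpenCV 4.12 (cv2) and the standard library are available. Lean on these libraries where they do the work, as an engineer would, in place of code of your own. Each camera call takes 0.05 s, during which the arm holds its last target. There are 200 camera calls.

## Working session

There is one attempt and no reset: what is moved stays moved. The work goes in short steps, Python scripts to look and compute and a tool call to move; the robot and the scene stay as the last step left them, time stands still between calls to the robot, and variables do not carry over. Pictures are saved under pics/ and viewed, at most 10 in all, crops included, and the job is handed in when it is done.

Besides the shell and the picture viewer there is one more tool, called after "Request:" in YAML: its name, and indented under it one key for each argument. servo_tool: Moves the arm, as the interface text tells. Shifts and turns lie within -1 to 1; 1 stands for 300 mm of shift or pi rad of turn. Its arguments: {"type":"object","properties":{"series":{"type":"array"},"grip_force":{"type":"number"}},"required":["series"]}

```bash
mkdir -p pics; ls
python3 - <<'E'
from cell import get_obs, eyes
import cv2,numpy as np
o=get_obs();print(o)
for n in("top","scene"):
    c=eyes.read_camera(n);cv2.imwrite(f"pics/{n}1.png",c["frame"][...,::-1]);np.savez(f"{n}1.npz",**c)
    print(n,c["origin"],c["rotation"],c["fx"],c["fy"],c["cx"],c["cy"])
E
```

```text
pics
{'time_s': 0.0, 'qpos': array([-65.71182278,  18.43801843,  -4.01589524,  83.17521575,
         1.29527393,  78.53928084,  -3.25796799]), 'joint_velocities': array([-0.1215896 , -0.01915036,  0.01365093,  0.0417739 , -0.13032436,
        0.01420786, -0.04771134]), 'effort': array([ 4.60140018e-04, -4.91298938e+01, -4.03770916e-01, -3.12519801e+01,
       -6.39267359e-02,  4.39499435e-02,  2.02020183e-04]), 'tool_pos': array([0.25880849, 0.5956571 , 0.2214706 ]), 'tool_rot': array([-1.79892743e+02,  5.85784943e-03,  1.56524017e+02]), 'force': array([-0.16081578,  0.19647639, -0.09620648]), 'wrist_torque': array([0.06606906, 0.0393812 , 0.00954757]), 'grasp_force': 0.0, 'grip_width': 0.08729583554083752}
top [ 0.35652048 -0.02030993  1.39334082] [-172.67798921   -1.41434716  -88.94147457] 359.1453178567016 359.1453178567016 257.9711324600348 193.93065559100305
scene [-0.23670514 -0.60124718  0.95825583] [-131.89621469   -1.2395661   -52.06714405] 409.16410801448404 409.16410801448404 255.61810714105778 189.6641931976628
```

View pics/top1.png

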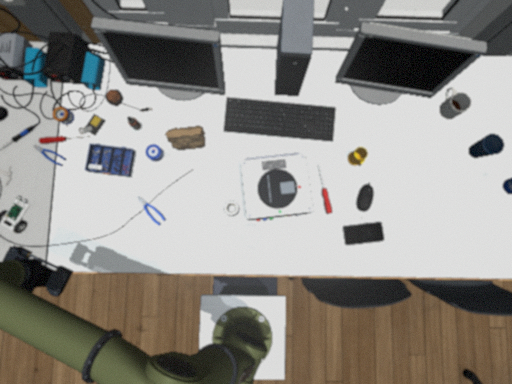

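View pics/scene1.png

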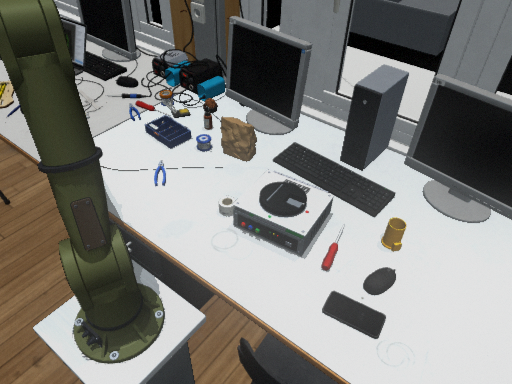

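The top view shows the enclosure around (278,188), with the disc there and the grey slot at (288,187), pointing to image right (world -y). The scene view agrees: the panel is up and the face plate faces the robot.

```bash
cat > h.py <<'E'
import numpy as np,cv2
from scipy.spatial.transform import Rotation as R
def ray(c,u,v,z):
    d=R.from_euler('xyz',c["rotation"],degrees=True).as_matrix()@np.array([(u-c["cx"])/c["fx"],(v-c["cy"])/c["fy"],1])
    o=np.array(c["origin"]);return o+d*(z-o[2])/d[2]
def blobs(c,box,m,mn):
    x0,x1,y0,y1=box;k=np.zeros(m.shape,np.uint8);k[y0:y1,x0:x1]=m[y0:y1,x0:x1]*255
    return [q for q in cv2.findContours(k,cv2.RETR_EXTERNAL,cv2.CHAIN_APPROX_NONE)[0] if cv2.contourArea(q)>=mn]
E
python3 - <<'E'
from h import *
for n,box in(("top",(238,316,150,224)),("scene",(228,336,170,255))):
    c=dict(np.load(n+"1.npz"));f=c["frame"].astype(int);mx=f.max(2)
    for q in blobs(c,box,mx<75,150):
        h=cv2.convexHull(q);(u,v),ax,a=cv2.fitEllipse(h);print(n,"dark",(u,v),ax,a,ray(c,u,v,.1147))
    hsv=cv2.cvtColor(c["frame"],cv2.COLOR_RGB2HSV).astype(int);H,S,V=hsv[...,0],hsv[...,1],hsv[...,2]
    for nm,m in(("red",((H<8)|(H>172))&(S>90)&(V>90)),("green",(H>40)&(H<85)&(S>80)&(V>70))):
        for q in blobs(c,box,m,0):
            u,v=q.reshape(-1,2).mean(0);print(n,nm,(u,v),len(q),ray(c,u,v,.09))
    x0,x1,y0,y1=box
    big=cv2.resize(c["frame"][y0:y1,x0:x1],None,fx=6,fy=6,interpolation=cv2.INTER_CUBIC)[...,::-1]
    cv2.imwrite(f"pics/{n}c.png",big)
E
```

```text
top dark (276.8442077636719, 188.12762451171875) (35.60554504394531, 36.398048400878906) 2.6492528915405273 [ 0.54397026 -0.11644957  0.1147    ]
top red (np.float64(257.6666666666667), np.float64(219.33333333333334)) 3 [ 0.43170919 -0.0500009   0.09      ]
top green (np.float64(270.6666666666667), np.float64(217.66666666666666)) 3 [ 0.43869609 -0.09711262  0.09      ]
scene dark (266.51544189453125, 232.0646209716797) (13.923028945922852, 83.8023452758789) 114.76897430419922 [ 0.39671568 -0.16898663  0.1147    ]
scene dark (282.9922180175781, 198.85189819335938) (34.053977966308594, 47.23725891113281) 96.05277252197266 [ 0.53594641 -0.12698835  0.1147    ]
scene dark (300.3152160644531, 162.33718872070312) (23.615787506103516, 198.63966369628906) 120.67767333984375 [ 0.71931752 -0.06910865  0.1147    ]
scene red (np.float64(332.0), np.float64(249.38709677419354)) 31 [ 0.47758146 -0.33453229  0.09      ]
scene red (np.float64(277.3333333333333), np.float64(235.33333333333334)) 3 [ 0.42462942 -0.18758596  0.09      ]
scene red (np.float64(242.72727272727272), np.float64(223.54545454545453)) 11 [ 0.39827561 -0.0826377   0.09      ]
scene red (np.float64(306.8), np.float64(211.4)) 5 [ 0.55876846 -0.20059229  0.09      ]
scene green (np.float64(270.0), np.float64(232.0)) 1 [ 0.42173181 -0.16390964  0.09      ]
scene green (np.float64(294.0), np.float64(233.25)) 32 [ 0.46102463 -0.21992135  0.09      ]
scene green (np.float64(257.0), np.float64(229.4)) 10 [ 0.40626606 -0.1289614   0.09      ]
scene green (np.float64(269.2), np.float64(216.2)) 5 [ 0.47091933 -0.12465016  0.09      ]
scene green (np.float64(250.5), np.float64(214.33333333333334)) 6 [ 0.44196411 -0.07678833  0.09      ]
```

View pics/topc.png

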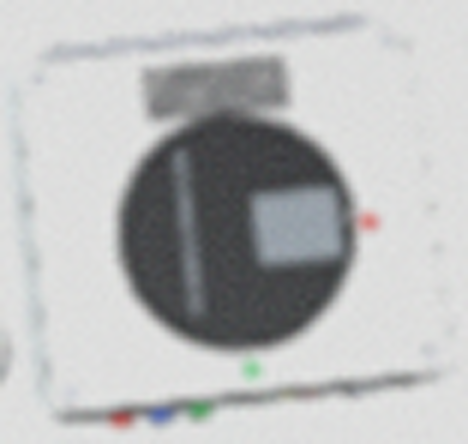

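View pics/scenec.png

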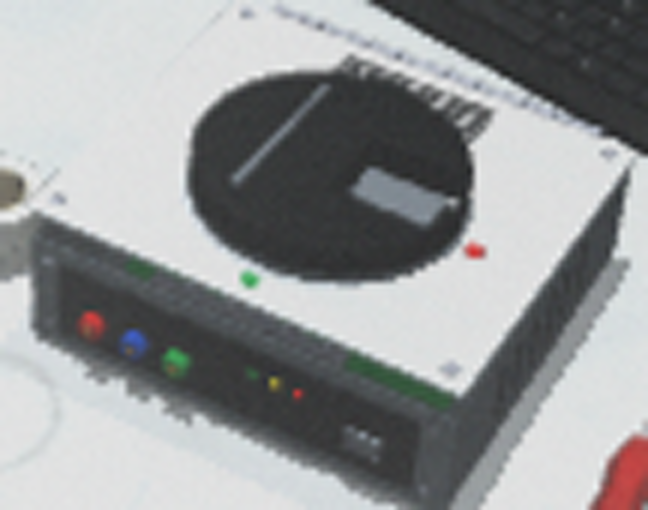

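The crops show the slot floor quad in the top view, the red dot at crop (369,221) and the green dot at crop (252,369). In the scene crop the dots are at (474,251) red and (250,280) green. I'll use these to work out the yaw and check the position.

Run:
```python
from h import *
P={"top":((238,150),{"green":(252,369,.097),"red":(369,221,.0905),"disc":(237,231,.1147),"f0":(256,231,.0967),"f1":(338,222,.0967),"fr0":(60,417,.097),"fr1":(440,372,.097),"fc":(297,227,.0967)}),
"scene":((228,170),{"green":(250,280,.097),"red":(474,251,.0905),"pl":(38,212,.098),"pr":(460,402,.098),"br":(632,165,.0805)})}
for n,(o,d) in P.items():
    c=dict(np.load(n+"1.npz"))
    for k,(u,v,z) in d.items(): print(n,k,ray(c,(u+.5)/6-.5+o[0],(v+.5)/6-.5+o[1],z).round(4))
```

```text
top green [ 0.4627 -0.1287  0.097 ]
top red [ 0.5557 -0.2001  0.0905]
top disc [ 0.5442 -0.1173  0.1147]
top f0 [ 0.547  -0.1303  0.0967]
top f1 [ 0.5537 -0.1803  0.0967]
top fr0 [ 0.4315 -0.0135  0.097 ]
top fr1 [ 0.4633 -0.2427  0.097 ]
top fc [ 0.5501 -0.1553  0.0967]
scene green [ 0.4651 -0.1287  0.097 ]
scene red [ 0.5578 -0.2004  0.0905]
scene pl [ 0.4353 -0.018   0.098 ]
scene pr [ 0.4623 -0.2528  0.098 ]
scene br [ 0.6743 -0.2259  0.0805]
```

Both views agree to about 2 mm: axis ≈ (0.543, -0.117), enclosure yaw ≈ 7.7°, slot centre ≈ (0.548, -0.155). I'll move above the slot with the fingers closed.

Request:
servo_tool:
  series:
    - [[-0.94,-0.955,0.08,0,0,0,0],[-0.94,-0.955,0.08,0,0,0,0],[-0.94,-0.955,0.08,0,0,0,0],[-0.94,-0.955,0.08,0,0,0,0],[-0.94,-0.955,0.08,0,0,0,0],[-0.94,-0.955,0.08,0,0,0,0],[-0.94,-0.955,0.08,0,0,0,0],[-0.94,-0.955,0.08,0,0,0,0],[-0.94,-0.955,0.08,0,0,0,0],[-0.94,-0.955,0.08,0,0,0,0],[-0.94,-0.955,0.08,0,0,0,0]]
  grip_force: 20

```text
time_s: 1.02
tool_pos: [0.4057, 0.2141, 0.1981]
tool_rot: [-179.9, 0.1, 156.0]
force: [0.9, -0.1, 0.0]
grip_width: 0.0216
grasp_force: 0.0
```

Request:
servo_tool:
  series:
    - [[-0.94,-0.955,0.08,0,0,0.075,0],[-0.94,-0.955,0.08,0,0,0.075,0],[-0.94,-0.955,0.08,0,0,0.075,0],[-0.94,-0.955,0.08,0,0,0.075,0],[-0.94,-0.955,0.08,0,0,0.075,0],[-0.94,-0.955,0.08,0,0,0.075,0],[-0.94,-0.955,0.08,0,0,0.075,0],[-0.94,-0.955,0.08,0,0,0.075,0],[-0.94,-0.955,0.08,0,0,0.075,0],[-0.94,-0.955,0.08,0,0,0.075,0],[-0.94,-0.955,0.08,0,0,0.075,0],[-0.94,-0.955,0.08,0,0,0.075,0]]

```text
time_s: 2.02
tool_pos: [0.5477, -0.1555, 0.1738]
tool_rot: [-179.9, -0.0, 142.8]
force: [0.3, 0.3, 0.3]
grip_width: 0.0002
grasp_force: 0.0
```

```bash
cat >> h.py <<'E'
def units(o,p):
    "tool-axis shift (servo units) to world point p"
    return (R.from_euler('xyz',o["tool_rot"],degrees=True).inv().apply(np.array(p)-o["tool_pos"])/.3).round(3)
def show(n,name,box,s):
    from cell import eyes
    c=eyes.read_camera(n);x0,x1,y0,y1=box
    cv2.imwrite(f"pics/{name}.png",cv2.resize(c["frame"][y0:y1,x0:x1],None,fx=s,fy=s,interpolation=cv2.INTER_CUBIC)[...,::-1])
E
python3 - <<'E'
from h import *
from cell import get_obs
o=get_obs();print(o["time_s"],o["tool_pos"],o["tool_rot"],o["qpos"].round(1),o["force"],o["grip_width"])
print(units(o,(.548,-.155,.135)))
show("scene","s2",(180,380,100,270),4)
E
```

```text
2.0167 [ 0.54774156 -0.15546117  0.17382388] [-1.79916444e+02 -4.75440179e-02  1.42824115e+02] [-18.9  11.5  36.4  99.8  -7.1  71.1  72.1] [0.31319717 0.29935892 0.29972218] 0.00018834634340719183
[0.    0.002 0.129]
```

View pics/s2.png

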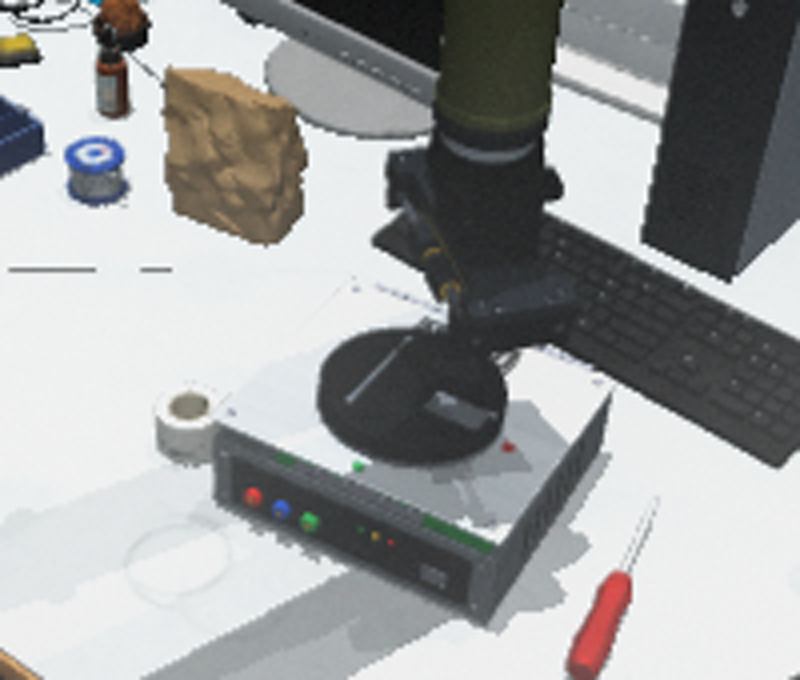

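The gripper is above the slot, closed, with a clear way down. I'll descend into the pocket and then press gently.

Request:
servo_tool:
  series:
    - [[0,0.002,0.1,0,0,0,0],[0,0.002,0.17,0,0,0,0],[0,0.002,0.21,0,0,0,0],[0,0.002,0.23,0,0,0,0],[0,0.002,0.245,0,0,0,0],[0,0.002,0.255,0,0,0,0],[0,0.002,0.265,0,0,0,0],[0,0.002,0.265,0,0,0,0]]

```text
time_s: 2.73
tool_pos: [0.549, -0.1533, 0.0955]
tool_rot: [179.9, 0.0, 143.0]
force: [-0.1, 0.8, 1.1]
grip_width: 0.0007
grasp_force: 0.5
```

Request:
servo_tool:
  series:
    - [[0,0,0.007,0,0,0,0],[0,0,0.014,0,0,0,0],[0,0,0.021,0,0,0,0],[0,0,0.026,0,0,0,0],[0,0,0.026,0,0,0,0],[0,0,0.026,0,0,0,0]]

```text
time_s: 3.23
tool_pos: [0.5484, -0.1537, 0.0875]
tool_rot: [180.0, -0.0, 143.0]
force: [-1.8, 0.6, 4.9]
grip_width: 0.0001
grasp_force: 2.5
```

Request:
servo_tool:
  series:
    - [[0,0,0.005,0,0,0,0],[0,0,0.01,0,0,0,0],[0,0,0.01,0,0,0,0],[0,0,0.01,0,0,0,0]]

```text
time_s: 3.57
tool_pos: [0.549, -0.1536, 0.0868]
tool_rot: [179.9, 0.0, 143.0]
force: [-7.0, 3.0, 19.9]
grip_width: 0.0004
grasp_force: 9.4
```

Run:
```python
from h import *
from cell import get_obs
o=get_obs();print(o["tool_pos"],o["tool_rot"],o["force"],o["wrist_torque"])
a=np.array([.543,-.117])
for t in (0,15,30,45,60,75,90,100,105):
    th=np.radians(-82.3-t);p=a+.038*np.array([np.cos(th),np.sin(th)]);print(t,p.round(4),units(o,[*p,o["tool_pos"][2]]))
```

```text
[ 0.54901627 -0.15364401  0.08684806] [1.79901916e+02 2.13792581e-02 1.43029838e+02] [-7.02373397  3.01734305 19.88468824] [0.63963322 1.5527349  0.08864154]
0 [ 0.5481 -0.1547] [ 0.    -0.005 -0.   ]
15 [ 0.5382 -0.1547] [ 0.027 -0.025 -0.   ]
30 [ 0.5286 -0.1522] [ 0.057 -0.037 -0.   ]
45 [ 0.52   -0.1472] [ 0.09  -0.041 -0.   ]
60 [ 0.5129 -0.1402] [ 0.123 -0.037 -0.   ]
75 [ 0.5079 -0.1317] [ 0.153 -0.024 -0.   ]
90 [ 0.5053 -0.1221] [ 0.18  -0.004 -0.   ]
100 [ 0.505  -0.1155] [ 0.194  0.013 -0.   ]
105 [ 0.5053 -0.1122] [ 0.2    0.023 -0.   ]
```

The panel is fully down: z has stopped at 86.8 mm and the force is 20 N. Next is the turn, clockwise along the arc, keeping the pressure on.

Request:
servo_tool:
  series:
    - [[0.008,-0.012,0,0,0,0,0],[0.018,-0.019,0,0,0,0,0],[0.027,-0.025,0,0,0,0,0],[0.037,-0.03,0,0,0,0,0],[0.047,-0.034,0,0,0,0,0],[0.057,-0.037,0,0,0,0,0],[0.068,-0.039,0,0,0,0,0],[0.079,-0.04,0,0,0,0,0],[0.09,-0.041,0,0,0,0,0],[0.09,-0.041,0,0,0,0,0]]

```text
time_s: 4.4
tool_pos: [0.5236, -0.1479, 0.087]
tool_rot: [179.7, 0.5, 143.0]
force: [4.0, -0.1, 8.7]
grip_width: 0.0003
grasp_force: 4.7
```

Request:
servo_tool:
  series:
    - [[0,0,0.006,0,0,0,0],[0.011,0.001,0.006,0,0,0,0],[0.022,0.002,0.006,0,0,0,0],[0.033,0.004,0.006,0,0,0,0],[0.043,0.008,0.006,0,0,0,0],[0.053,0.012,0.006,0,0,0,0],[0.063,0.017,0.006,0,0,0,0],[0.072,0.023,0.006,0,0,0,0],[0.081,0.03,0.006,0,0,0,0],[0.09,0.037,0.006,0,0,0,0],[0.097,0.045,0.006,0,0,0,0],[0.097,0.045,0.006,0,0,0,0]]

```text
time_s: 5.4
tool_pos: [0.5104, -0.1225, 0.0869]
tool_rot: [179.7, 0.8, 142.9]
force: [3.6, -5.3, 15.0]
grip_width: 0.0006
grasp_force: 12.7
```

Run:
```python
from h import *
from cell import get_obs
o=get_obs();print(o["tool_pos"],o["force"],o["wrist_torque"])
d=o["tool_pos"][:2]-[.543,-.117];print(np.hypot(*d),-82.3-np.degrees(np.arctan2(d[1],d[0])))
show("top","t3",(228,328,140,240),6)
```

```text
[ 0.51037785 -0.12253272  0.08689274] [ 3.55144211 -5.30239507 14.95882927] [-1.13377445 -0.72628542 -0.13331959]
0.03308799737607999 88.07422638939532
```

View pics/t3.png

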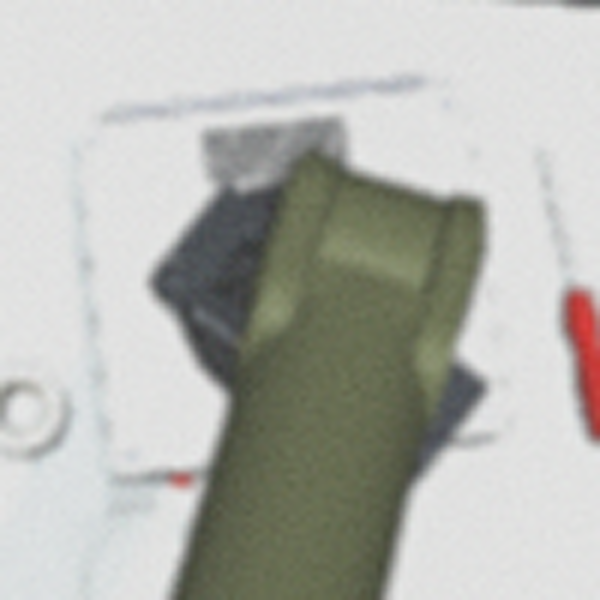

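The arm hides the disc in this view, so I'll push tangentially until the force shows the stop.

Request:
servo_tool:
  series:
    - [[0.006,0.006,0,0,0,0,0],[0.012,0.012,0,0,0,0,0],[0.018,0.018,0,0,0,0,0],[0.024,0.024,0,0,0,0,0],[0.03,0.03,0,0,0,0,0],[0.03,0.03,0,0,0,0,0]]

```text
time_s: 5.95
tool_pos: [0.5127, -0.1121, 0.0872]
tool_rot: [179.6, 1.4, 142.9]
force: [14.6, -11.0, 4.0]
grip_width: 0.0006
grasp_force: 10.0
```

Request:
servo_tool:
  series:
    - [[0.006,0.006,0,0,0,0,0],[0.012,0.012,0,0,0,0,0],[0.012,0.012,0,0,0,0,0]]

```text
time_s: 6.2
tool_pos: [0.5121, -0.1101, 0.0873]
tool_rot: [179.8, 1.5, 142.8]
force: [16.2, -16.1, 2.7]
grip_width: 0.0004
grasp_force: 10.4
```

Run:
```python
from h import *
from cell import get_obs
o=get_obs();print(o["tool_pos"],o["force"],o["wrist_torque"])
d=o["tool_pos"][:2]-[.543,-.117];print(np.hypot(*d),-82.3-np.degrees(np.arctan2(d[1],d[0])))
show("scene","s3",(228,328,160,235),7)
```

```text
[ 0.51214056 -0.11012317  0.08727894] [ 16.21830428 -16.12065819   2.68933402] [-3.58570467 -3.56544949 -0.1941044 ]
0.03161638831620706 -249.7372762622818
```

View pics/s3.png

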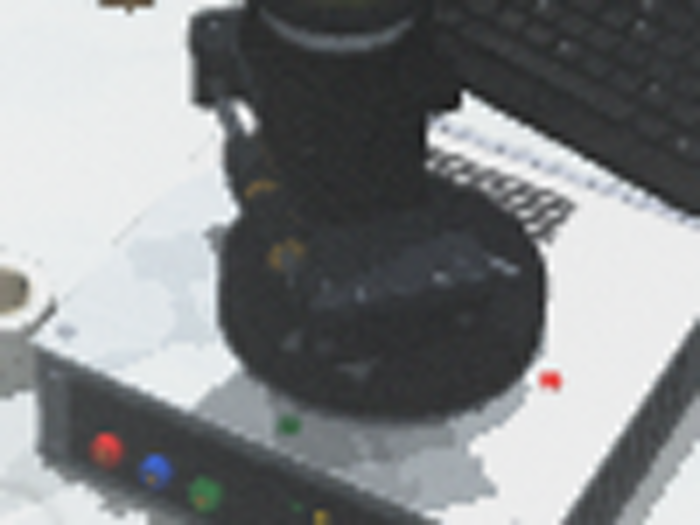

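The force has risen with hardly any motion, so this is probably the stop. The pale strip end at crop (500,265) gives the disc angle, so I'll project it for several angles.

Run:
```python
from h import *
c=dict(np.load("scene1.npz"));Rm=R.from_euler('xyz',c["rotation"],degrees=True).as_matrix()
def proj(p):
    q=Rm.T@(np.array(p)-c["origin"]);return np.array([c["cx"]+c["fx"]*q[0]/q[2],c["cy"]+c["fy"]*q[1]/q[2]])
t=dict(np.load("top1.npz"))
E=[ray(t,(u+.5)/6-.5+238,(v+.5)/6-.5+150,.1147)[:2]-[.5442,-.1173] for u,v in((180,150),(197,315))];print(E)
for th in(45,60,75,90):
    a=np.radians(-th);M=np.array([[np.cos(a),-np.sin(a)],[np.sin(a),np.cos(a)]])
    print(th,[((proj([*(M@e+[.543,-.117]),.1047])-[228,160])*7).round() for e in E])
```

```text
[array([0.04853871, 0.0349856 ]), array([-0.0512599 ,  0.02331911])]
45 [array([468., 210.]), array([250., 242.])]
60 [array([490., 229.]), array([264., 222.])]
75 [array([505., 252.]), array([284., 205.])]
90 [array([511., 276.]), array([311., 193.])]
```

The strip puts the disc at about 85–90°. The push has a stray sideways part, so I'll relax that, press down more and push purely tangentially to be sure of the stop.

Request:
servo_tool:
  series:
    - [[-0.006,0.008,0.01,0,0,0,0],[-0.01,0.016,0.018,0,0,0,0],[-0.01,0.024,0.02,0,0,0,0],[-0.006,0.03,0.02,0,0,0,0],[0,0.036,0.02,0,0,0,0],[0,0.036,0.02,0,0,0,0]]

```text
time_s: 6.75
tool_pos: [0.5126, -0.1098, 0.0863]
tool_rot: [-179.6, 1.1, 142.5]
force: [-15.8, -27.2, 55.2]
grip_width: 0.0003
grasp_force: 32.8
```

Run:
```python
from h import *
from cell import get_obs
o=get_obs();print(o["tool_pos"],o["force"],o["wrist_torque"],o["qpos"].round(1))
d=o["tool_pos"][:2]-[.543,-.117];print(np.hypot(*d),277.7-np.degrees(np.arctan2(d[1],d[0])))
```

```text
[ 0.5125815  -0.10980544  0.08626706] [-15.77535569 -27.21613373  55.16296853] [-6.14919019  3.69915448 -0.10284086] [-23.2   9.9  34.6 112.   -5.5  59.1  66.3]
0.03125775186900129 111.00701768286626
```

At 27 N tangential nothing moved, so the fastener is at its stop. I'll unload, then lift out.

Request:
servo_tool:
  series:
    - [[-0.005,-0.01,-0.014,0,0,0,0],[-0.01,-0.02,-0.026,0,0,0,0],[-0.01,-0.024,-0.03,0,0,0,0],[-0.01,-0.024,-0.03,0,0,0,0]]

```text
time_s: 7.08
tool_pos: [0.5125, -0.1101, 0.089]
tool_rot: [-180.0, 1.1, 142.7]
force: [8.9, -16.4, 2.1]
grip_width: 0.0005
grasp_force: 10.4
```

Request:
servo_tool:
  series:
    - [[-0.013,-0.006,-0.003,0,0,0,0],[-0.025,-0.012,-0.006,0,0,0,0],[-0.03,-0.014,-0.02,0,0,0,0],[-0.03,-0.014,-0.05,0,0,0,0]]

```text
time_s: 7.42
tool_pos: [0.5099, -0.1109, 0.0994]
tool_rot: [-179.8, -0.0, 143.0]
force: [0.6, -6.4, -4.2]
grip_width: 0.0005
grasp_force: 2.7
```

Request:
servo_tool:
  series:
    - [[-0.008,-0.01,0,0,0,0,0],[-0.008,-0.01,-0.03,0,0,0,0],[-0.008,-0.01,-0.1,0,0,0,0],[-0.008,-0.01,-0.2,0,0,0,0],[-0.008,-0.01,-0.3,0,0,0,0],[-0.008,-0.01,-0.4,0,0,0,0],[-0.008,-0.01,-0.4,0,0,0,0]]

```text
time_s: 8.0
tool_pos: [0.5141, -0.1123, 0.2267]
tool_rot: [179.6, 0.4, 143.1]
force: [0.1, -1.2, -0.1]
grip_width: -0.0001
grasp_force: 0.0
```

Request:
servo_tool:
  series:
    - [[0.1,0.1,0,0,0,0,0],[0.2,0.2,0,0,0,0,0],[0.3,0.3,0,0,0,0,0],[0.4,0.4,0,0,0,0,0],[0.5,0.5,0,0,0,0,0],[0.6,0.6,0,0,0,0,0],[0.7,0.7,0,0,0,0,0],[0.7,0.7,0,0,0,0,0],[0.7,0.7,0,0,0,0,0]]

```text
time_s: 8.75
tool_pos: [0.4676, 0.1856, 0.22]
tool_rot: [-180.0, -0.1, 143.5]
force: [0.1, -2.0, 0.2]
grip_width: 0.0007
grasp_force: 0.0
```

Run:
```python
from h import *
from cell import get_obs
o=get_obs();print(o["time_s"],o["tool_pos"],o["force"])
show("top","t4",(228,338,140,230),6)
show("scene","s4",(218,346,160,256),6)
```

```text
8.75 [0.46761971 0.18557515 0.21996153] [ 0.13658191 -2.03442819  0.24187951]
```

View pics/t4.png

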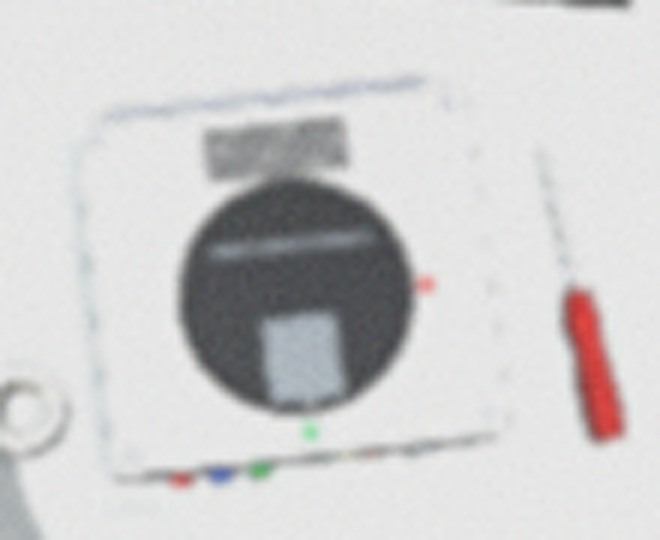

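View pics/s4.png

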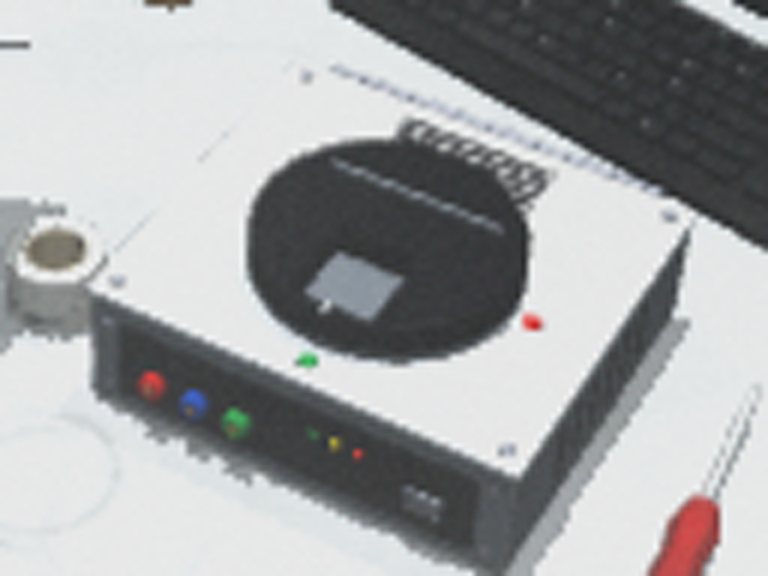

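The slot at top crop (304,357) points straight at the green dot (310,432), and the strip lies parallel to the hinge edge. In the scene view the panel's front edge sits close down on the enclosure, so it is locked.

```bash
python3 -c "
from cell import env
print(env.sign_off())"
```

```text
the job is handed in; nothing more can be done
None
```

The panel was pressed fully down and the fastener turned clockwise to its stop; with the finger out, the last pictures show it still shut and locked, and I handed the job in at about 9 s.

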